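# Pull out the trial-lens tray and clamp it with the star wheel

### The arm

A 6-joint arm with a two-finger parallel gripper is mounted at the origin on the work surface. World frame = base frame: x ahead of the robot, y to its left, z up, the work surface at z = 0. Lengths are in mm, angles in rad, forces in N, time in s.
With the tool pointing down it reaches from about 350 to 875 mm from the base axis. Payload 4.2 kg.
Tool frame: the origin (TCP) lies between the finger pads; the fingertips stand 25 mm ahead of it and the grasp point (between the pads) lies 6 mm ahead of it; z points along the fingers, y is the line along which they close (so a half turn about z gives the same grasp; the last joint's range is limited). The gripper opens to 85 mm and grips with 20 to 120 N. Pads are 22 mm wide; open, the fingers measure 114 mm over their backs; the gripper's body (76 mm by 85 mm) begins 54 mm behind the grasp point. The pads swing forward as they close: fully open they stand 13 mm farther back than shut.
Start: joints at [1.504, 0.385, 0.008, 0, -1.194, -0.259], TCP at [200.009, 592.111, 256.312] pointing down, gripper open.
Joint ranges: [-3.14, 3.14], [-1.21, 2.06], [-1.07, 1.41], [-3.16, 2.05], [-2.99, -0.16], [-3.1, 3.1]. Speed limits (rad/s): [2.79, 2.79, 3.14, 3.14, 3.14, 3.14].

### API

Orientations are given as a unit quaternion [x, y, z, w].
In Python, from bench import read_state, get_image, job_done gives the robot as it stands.
- The arm moves only by the tool play_rows, never from a script. Its argument "series" is a list of rows, each a list of 6 numbers: the shift along the world's x, y, z in mm, then the turn, a rotation vector about the world's x, y, z in units of 6 degrees (1.0 is 6 degrees). A call has 1 to 20 rows; each row shifts and turns the commanded pose from where the row before left it; what a row does not reach is not made up. A row lasts 1/12 s, in which the tool goes at most 41.7 mm and 7.16 degrees, less where a joint would pass 70% of its speed; a pose out of reach is approached as far as the arm can. A call is refused whole if a number of a shift passes 41.7 or a number of a turn 1, either way. A call with a gripper value outside its range is refused whole. "gripper" is the opening, from 0 (shut) to 1 (fully open), set as the call begins (left out, the last holds). The fingers move at their own pace and stop on an object; the grip force is fixed at half the most. Time passes only in rows, so rows that do not move let the fingers close. It gives the time, the measured TCP pose, the force, the opening and the grip force at its end, in the units of the state.
- read_state(): the state, without advancing time (a new reading comes with each control period).
- get_image(name): name is "side" or "top" or "wrist"; returns a dict with "image" (420x560x3 uint8, red, green, blue), "fx", "fy", "cx", "cy" (pixels), "eye" and "rotation" of the camera in the world. Camera axes: x right, y down, z forward; pixel columns grow to the right and rows downward; lengths in mm; the calibration is good to about 2 mm. A picture is of the moment at which its call begins. There is no depth.
- job_done(): hands the job in; it is judged then, once.
The state is a dict: "clock": time; "joints": joint angles; "joint_vel": joint speeds; "joint_efforts": joint torques, N m; "position": TCP position; "ee_rot": TCP orientation; "contact_force": force on the tool from outside, world axes, zero at the start; "wrist_torque": the same for the moment, N m; "gripper_width": finger opening in mm; "grasp_force": force on a finger pad.
Only numpy, scipy, OpenCV 4.12 (cv2) and the standard library are available. Lean on these libraries where they do the work, as an engineer would, in place of code of your own. Each camera call takes 0.05 s, during which the arm holds its last target. There are 200 camera calls.

### The job

Pull the trial-lens tray in the low white cabinet all the way out to its stop. Then clamp it there: turn the star wheel on the cabinet clockwise (seen from above), pushing spoke after spoke, until the clamp has bitten on the tray and the wheel has gone firm, but do not force it beyond that. Leave the other things on the desk and on the cabinet where they are.

Things in the scene. Friction and masses are not known exactly. Their poses are not given: they have to be found in the camera images.
- cabinet: fixed low white cabinet, 320 deep (own x) x 400 wide (own y) x 110 mm high; origin at the centre of its underside; its own -x axis points out of the open front, towards the robot, the way the tray comes out. The star wheel stands on its top, right of the middle (own y = -115) and 100 mm behind the front face.
- tray: sliding trial-lens tray with a grey front panel (396 wide, 94 mm high, face 160 mm in front of its origin). Its origin lies over the cabinet's origin when shut and moves along the cabinet's -x as the tray comes out: the stop is at 115 mm. It starts shut or up to 20 mm out. It weighs about 2 kg and takes about 3 N to slide; only friction or the clamp keeps it in place.
- tray_handle (a point): centre of the tray's bar handle: a level steel bar 12 mm thick and 160 mm long along the cabinet's y, 42 mm in front of the panel's face, 28 mm below the cabinet's top (82 mm above the desk), held by two stems 70 mm either side of the middle; free above and below.
- wheel: the clamp's star wheel, level, turning about a vertical axis on a pillar on the cabinet's top. Origin on the axis at the height of the spokes' centre lines, 49 mm above the cabinet's top. Five steel spokes 10 mm thick, 72 degrees apart, one along the wheel's own x; each ends in a black ball 22 mm across, centred 74 mm from the axis. Hub radius 24 mm, its top 15 mm above the origin.
- clamp_foot (a point): foot of the pillar, on the wheel's axis, at the cabinet's top: pillar radius 20 mm, with a flange of radius 32 mm, 14 mm high. Turned clockwise from above, the wheel (which keeps its height) drives a hidden spindle down on to the tray, 20 mm a turn. How far it stands open cannot be seen: 100 to 220 degrees of turn before it bites.
- wheel_axis (a point): centre of the hub's top face. Feel of the wheel: loose, about 0.18 N m (3 to 4 N at 55 mm from the axis) turns it and it stays where left; once the spindle bites, the resistance climbs past 0.6 N m over the next 30 to 40 degrees. A push of 10 to 20 N at 55 mm that no longer turns the wheel makes it firm, and it holds by itself; over 60 N would damage it.
- spec_case: bystander: loose black spectacle case, 165 x 62 x 40 mm, on the left of the cabinet's top; origin under its centre
- model_eye: bystander: loose model eye for calibration, a short black tube on a round foot of 64 mm, 69 mm high, on the cabinet's top left of the wheel; origin under its centre
- lens_spray: bystander: loose small bottle, 42 mm wide, 135 mm high, on the desk at the left; origin under its centre
- tissue_box: bystander: loose tissue box, 115 x 225 x 85 mm, with a tissue sticking out 40 mm, on the desk at the left; origin under its centre
- occluder: bystander: loose black eye-cover paddle, 185 mm long, 6 mm thick, lying on the desk at the right; origin under the middle
- screwdriver: bystander: loose screwdriver, 160 mm long, lying on the desk at the right; origin under its middle
- mouse: bystander: loose computer mouse, 105 x 60 x 28 mm, on the desk at the right; origin under its centre
- spectacles: bystander: loose pair of spectacles, 140 mm wide, 42 mm high, on the desk at the left; origin under the bridge

How it is judged (in metres and radians):
On the way, in this order (a step that is already met when the one before it is completed fails the run):
1. the tray is pulled out to its stop (x of tray in the frame of cabinet below -0.111 m), for 0.2 s.
2. the clamp has bitten on the tray (contact force between wheel and tray above 30 N), for 0.2 s.
At the end, for the whole second after the job is handed in: The tray stands at its stop (within 4 mm of 115 mm out) and the clamp's spindle presses on it with more than 30 N (x of tray in the frame of cabinet below -0.111 m and contact force between wheel and tray above 30 N); the robot touches nothing.
It fails at once if the star wheel is forced: the robot loads it with more than 60 N (contact force between any of the fingers, the arm and wheel above 60 N).
It fails at once if a bystander is pushed more than 30 mm from its place (distance of any of spec_case, model_eye, lens_spray, tissue_box, occluder, screwdriver, mouse, spectacles from where it was at the start of the episode above 0.03 m).
It also fails if it takes over 64 s, if anything falls off the work surface, if the arm or the gripper's body presses on something with over 40 N, if the wrist force passes 120 N, or if a joint passes its speed limit or range.

## Working session

There is one attempt and no reset: what is moved stays moved. The work goes in short steps, Python scripts to look and compute and a tool call to move; the robot and the scene stay as the last step left them, time stands still between calls to the robot, and variables do not carry over. Pictures are saved under pics/ and viewed, at most 10 in all, crops included, and the job is handed in when it is done.

Besides the shell and the picture viewer there is one more tool, called after ">>>" as name([rows], argument=value, ...), one row to a line, values as JSON. play_rows: Moves the arm, as the interface text tells. Its arguments: {"type":"object","properties":{"series":{"type":"array","items":{"type":"array","items":{"type":"number"}}},"gripper":{"type":"number"}},"required":["series"]}

```bash
mkdir -p pics; ls; python3 - <<'E'
from bench import *
import cv2,json
s=read_state();print(s)
for n in("side","top"):
    d=get_image(n);cv2.imwrite(f"pics/{n}0.png",d["image"][:,:,::-1])
    print(n,d["fx"],d["fy"],d["cx"],d["cy"],d["eye"],d["rotation"])
E
```

```text
pics
{'clock': 0.0, 'joints': array([ 1.50361308e+00,  3.85577474e-01,  6.61580075e-03, -5.49288647e-04,
       -1.19400536e+00, -2.58605965e-01]), 'joint_vel': array([-8.87763551e-07,  1.07736760e-03,  7.68271377e-05,  1.52975680e-05,
       -8.32824295e-04,  1.79370544e-03]), 'joint_efforts': array([ 1.94026499e-03, -3.92286515e+01,  1.88403636e+01,  4.18604091e+00,
       -4.63831821e-03,  1.29723432e-06]), 'position': array([199.82881068, 591.62384896, 255.19751764]), 'ee_rot': array([ 9.86744934e-01, -1.62275053e-01, -1.50377740e-04,  1.10478124e-03]), 'contact_force': array([-0.56246295, -0.7075398 , -0.07931667]), 'wrist_torque': array([0.03440509, 0.01209403, 0.02357797]), 'grasp_force': 0.0, 'gripper_width': 85.21250587075349}
side 477.6125896623587 477.6125896623587 279.9231230060955 217.09513219141206 [-106.60388971 -810.83020156 1234.57963356] [ 0.87093795 -0.33173065  0.120639   -0.34185976]
top 522.3328757038528 522.3328757038528 285.22821930728924 201.47005021285247 [ 339.87136166  -36.5040734  1552.83453129] [-0.69525008  0.71514872 -0.04431604  0.0567954 ]
```

View pics/top0.png

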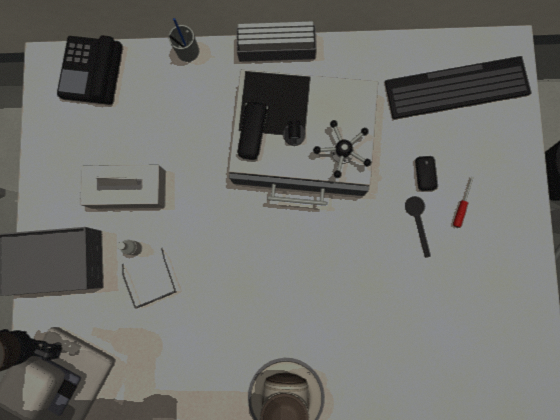

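View pics/side0.png

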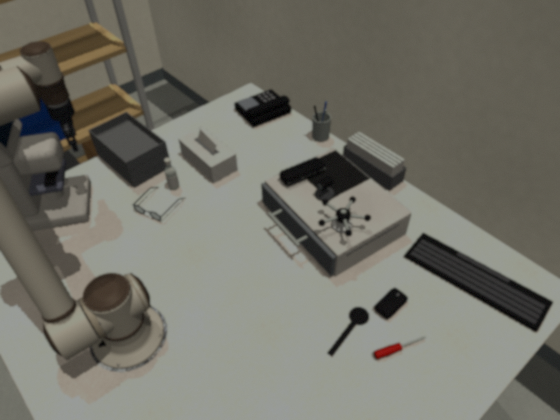

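The top view shows the cabinet at about (305,130), the handle bar from (268,201) to (325,203), and the wheel hub at (344,148). The mouse, paddle and screwdriver lie to its right. I'll zoom in on the cabinet for pixel-accurate points.

```bash
cat > h.py <<'E'
import numpy as np,cv2
from bench import *
from scipy.spatial.transform import Rotation as R
def rot(d):
    r=np.array(d["rotation"]); return R.from_quat(r).as_matrix() if r.size==4 else r
def toz(d,u,v,z):
    r=rot(d)@np.array([(u-d["cx"])/d["fx"],(v-d["cy"])/d["fy"],1]); e=np.array(d["eye"])
    return (e+r*(z-e[2])/r[2])
def proj(d,p):
    c=(np.asarray(p)-d["eye"])@rot(d); return c[...,:2]/c[...,2:]*[d["fx"],d["fy"]]+[d["cx"],d["cy"]]
E
python3 - <<'E'
from h import *
d=get_image("top")
im=d["image"][60:215,220:390,::-1]
im=cv2.resize(im,None,fx=4.5,fy=3.8*4.5/3.8*0.85,interpolation=cv2.INTER_CUBIC) if 0 else cv2.resize(im,None,fx=3.8,fy=3.8,interpolation=cv2.INTER_CUBIC)
im=np.clip(im*1.6,0,255).astype('uint8');cv2.imwrite("pics/crop1.png",im)
print(toz(d,344,148,174),toz(d,268,201,82),toz(d,325,203,82))
E
```

```text
[ 680.07486205 -177.41192471  174.        ] [554.99800054  35.6770253   82.        ] [ 544.45697757 -126.13951819   82.        ]
```

View pics/crop1.png

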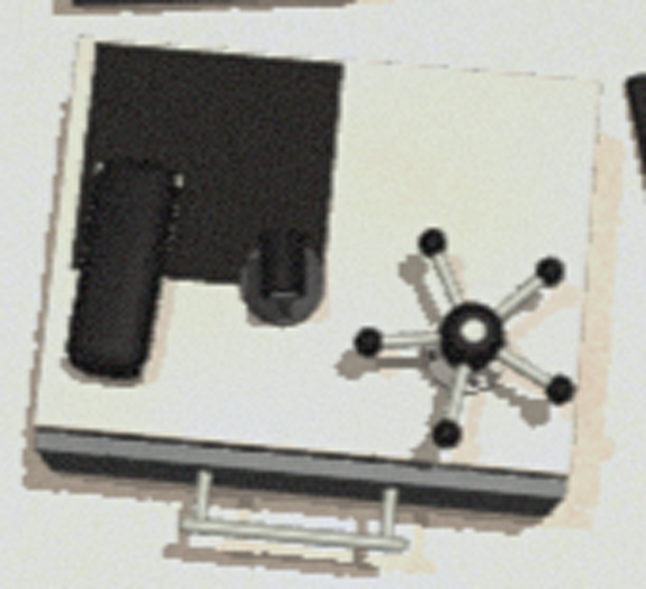

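The crop shows the hub at (471,335) and balls at (432,242), (550,270), (560,390), (447,434) and (368,342). The handle runs from (183,526) to (405,545), the cabinet top is clear, and the model eye stands at (283,285).

```bash
python3 - <<'E'
from h import *
d=get_image("top")
f=lambda u,v,z:toz(d,220+(u+.5)/3.8-.5,60+(v+.5)/3.8-.5,z)[:2].round(1)
B=[f(*b,159) for b in[(432,242),(550,270),(560,390),(447,434),(368,342)]]
c=np.mean(B,0);print("wheel",c,f(471,335,174))
for b in B:print(b,np.hypot(*(b-c)),np.degrees(np.arctan2(*(b-c)[::-1])))
for q in[(80,37),(600,82),(38,427),(570,472)]:print("corner",f(*q,110))
a,b=f(183,526,82),f(405,545,82);print("handle",a,b,(a+b)/2,np.hypot(*(a-b)),np.degrees(np.arctan2(*(a-b)[::-1])))
print("eye",f(283,295,110)); print("eyetop",f(283,245,179))
E
```

```text
wheel [ 684.24 -178.04] [ 680.7 -176.3]
[ 754.3 -152.6] 74.53587860889542 19.956836708966687
[ 730.6 -236.7] 74.76794232824652 -51.68008000482425
[ 642.1 -239.6] 74.60169703163592 -124.39302181435045
[ 612.6 -157.6] 74.4988805285019 164.0757324186125
[ 681.6 -103.7] 74.3868617431869 92.03386224144472
corner [939.1 105.1]
corner [ 889.6 -288.6]
corner [636.7 140.7]
corner [ 590.9 -251. ]
handle [563.5  36.1] [ 544.2 -129.6] [553.85 -46.75] 166.82020261347245 83.3563778615546
eye [731.6 -43.9]
eyetop [749.6 -44.6]
```

>>> play_rows([
  [17.7,-31.9,0,0,0,-0.65],
  [17.7,-31.9,0,0,0,-0.65],
  [17.7,-31.9,0,0,0,-0.65],
  [17.7,-31.9,0,0,0,-0.65],
  [17.7,-31.9,0,0,0,-0.65],
  [17.7,-31.9,0,0,0,-0.65],
  [17.7,-31.9,0,0,0,-0.65],
  [17.7,-31.9,0,0,0,-0.65],
  [17.7,-31.9,0,0,0,-0.65],
  [17.7,-31.9,0,0,0,-0.65],
  [17.7,-31.9,0,0,0,-0.65],
  [17.7,-31.9,0,0,0,-0.65],
  [17.7,-31.9,0,0,0,-0.65],
  [17.7,-31.9,0,0,0,-0.65],
  [17.7,-31.9,0,0,0,-0.65],
  [17.7,-31.9,0,0,0,-0.65],
  [17.7,-31.9,0,0,0,-0.65],
  [17.7,-31.9,0,0,0,-0.65],
  [17.7,-31.9,0,0,0,-0.65],
  [17.7,-31.9,0,0,0,-0.65],
], gripper=0.4)

```text
clock: 1.87
position: [554.5, -47.7, 256.2]
ee_rot: [-0.663, 0.748, 0.0, -0.0]
contact_force: [0.2, 0.8, 0.9]
gripper_width: 34.1
grasp_force: 0.0
```

>>> play_rows([
  [0,0,0,0,0,0],
  [0,0,-25,0,0,0],
  [0,0,-25,0,0,0],
  [0,0,-25,0,0,0],
  [0,0,0,0,0,0],
  [0,0,0,0,0,0],
])

```text
clock: 2.37
position: [553.4, -46.0, 180.5]
ee_rot: [-0.665, 0.747, 0.001, -0.001]
contact_force: [-0.2, -0.4, 0.8]
gripper_width: 34.2
grasp_force: 0.0
```

```bash
python3 - <<'E'
from h import *
d=get_image("wrist");im=d["image"][:,:,::-1].copy()
for p in[(554+9.4,-47+79.4,82),(554,-47,82),(554-9.4,-47-79.4,82)]:
    u=proj(d,np.array(p,float));print(u);cv2.circle(im,tuple(int(x) for x in u),3,(0,0,255),1)
s=read_state();g=s["position"]+R.from_quat(s["ee_rot"]).apply([0,0,25]);u=proj(d,g);print(s["position"],s["ee_rot"],u)
cv2.imwrite("pics/w1.png",np.clip(im*1.5,0,255).astype('uint8'))
E
```

```text
[282.54981511 327.99648936]
[282.54116688 223.89063158]
[282.53059377  96.61348195]
[554.56751111 -45.81432455 182.12303574] [-6.65117127e-01  7.46738886e-01 -4.89012266e-04  6.16655156e-05] [282.18465325 279.57375262]
```

View pics/w1.png

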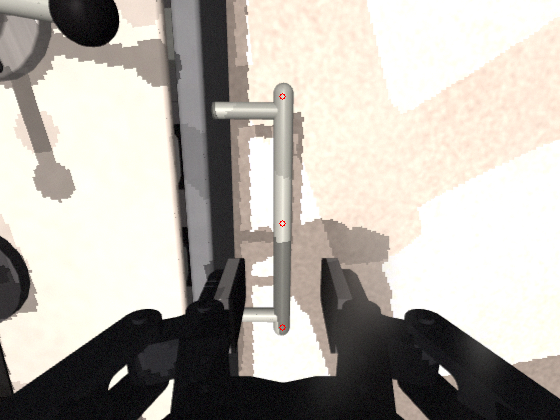

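The wrist view shows the bar at column 282, exactly on my predicted marks and centred between the fingers. I can descend and grip.

>>> play_rows([
  [0,0,-23,0,0,0],
  [0,0,-23,0,0,0],
  [0,0,-23,0,0,0],
  [0,0,-24,0,0,0],
  [0,0,0,0,0,0],
  [0,0,0,0,0,0],
])

```text
clock: 2.92
position: [554.9, -45.7, 89.4]
ee_rot: [-0.665, 0.747, -0.0, 0.0]
contact_force: [0.3, 0.0, -0.0]
gripper_width: 33.8
grasp_force: 0.0
```

>>> play_rows([
  [0,0,0,0,0,0],
  [0,0,0,0,0,0],
  [0,0,0,0,0,0],
  [0,0,0,0,0,0],
  [0,0,0,0,0,0],
  [0,0,0,0,0,0],
], gripper=0)

```text
clock: 3.42
position: [555.0, -45.7, 90.7]
ee_rot: [-0.665, 0.747, -0.001, 0.001]
contact_force: [-3.0, 1.5, 6.6]
gripper_width: 9.9
grasp_force: 58.6
```

Gripped. Pulling along (-0.993, 0.118), 100 mm first.

>>> play_rows([
  [-3,0.35,0,0,0,0],
  [-6,0.7,0,0,0,0],
  [-7,0.83,0,0,0,0],
  [-7,0.83,0,0,0,0],
  [-7,0.83,0,0,0,0],
  [-7,0.83,0,0,0,0],
  [-7,0.83,0,0,0,0],
  [-7,0.83,0,0,0,0],
  [-7,0.83,0,0,0,0],
  [-7,0.83,0,0,0,0],
  [-7,0.83,0,0,0,0],
  [-7,0.83,0,0,0,0],
  [-7,0.83,0,0,0,0],
  [-7,0.83,0,0,0,0],
  [-4,0.47,0,0,0,0],
  [-2,0.24,0,0,0,0],
  [0,0,0,0,0,0],
])

```text
clock: 4.83
position: [457.0, -33.4, 90.6]
ee_rot: [-0.665, 0.747, -0.002, 0.003]
contact_force: [0.7, 1.6, 9.9]
gripper_width: 9.9
grasp_force: 59.8
```

>>> play_rows([
  [-2,0.24,0,0,0,0],
  [-2,0.24,0,0,0,0],
  [-2,0.24,0,0,0,0],
  [0,0,0,0,0,0],
])

```text
clock: 5.17
position: [451.5, -32.7, 90.6]
ee_rot: [-0.665, 0.747, -0.002, 0.003]
contact_force: [2.3, 0.8, 9.6]
gripper_width: 9.9
grasp_force: 59.7
```

>>> play_rows([
  [-2,0.24,0,0,0,0],
  [-2,0.24,0,0,0,0],
  [-1,0.12,0,0,0,0],
  [0,0,0,0,0,0],
])

```text
clock: 5.5
position: [446.7, -32.1, 90.6]
ee_rot: [-0.665, 0.747, -0.002, 0.003]
contact_force: [2.3, 1.1, 8.9]
gripper_width: 9.7
grasp_force: 59.7
```

>>> play_rows([
  [-1,0.12,0,0,0,0],
  [-1,0.12,0,0,0,0],
  [0,0,0,0,0,0],
])

```text
clock: 5.75
position: [444.9, -31.9, 90.6]
ee_rot: [-0.665, 0.747, -0.002, 0.003]
contact_force: [2.2, 0.4, 9.8]
gripper_width: 9.8
grasp_force: 59.7
```

>>> play_rows([
  [-1,0.12,0,0,0,0],
  [-1,0.12,0,0,0,0],
  [0,0,0,0,0,0],
])

```text
clock: 6.0
position: [442.8, -31.6, 90.6]
ee_rot: [-0.665, 0.747, -0.002, 0.003]
contact_force: [1.7, -0.2, 9.4]
gripper_width: 9.9
grasp_force: 59.7
```

>>> play_rows([
  [-1,0.12,0,0,0,0],
  [-1,0.12,0,0,0,0],
  [0,0,0,0,0,0],
])

```text
clock: 6.25
position: [441.9, -31.5, 90.6]
ee_rot: [-0.665, 0.746, -0.003, 0.004]
contact_force: [5.0, -3.5, 5.7]
gripper_width: 9.9
grasp_force: 59.3
```

>>> play_rows([
  [-1,0.12,0,0,0,0],
  [-1,0.12,0,0,0,0],
  [0,0,0,0,0,0],
])

```text
clock: 6.5
position: [441.8, -31.4, 90.7]
ee_rot: [-0.666, 0.746, -0.004, 0.006]
contact_force: [10.5, -7.4, 0.2]
gripper_width: 9.6
grasp_force: 58.8
```

>>> play_rows([
  [-1,0.12,0,0,0,0],
  [-1,0.12,0,0,0,0],
  [0,0,0,0,0,0],
])

```text
clock: 6.75
position: [441.7, -31.3, 90.7]
ee_rot: [-0.666, 0.746, -0.005, 0.007]
contact_force: [16.6, -11.1, -6.1]
gripper_width: 9.7
grasp_force: 58.5
```

The tray is at its stop, at x≈441.8 with the force rising. Next I relax, release and lift.

>>> play_rows([
  [1.5,-0.2,0,0,0,0],
  [1.5,-0.2,0,0,0,0],
  [0,0,0,0,0,0],
])

```text
clock: 7.0
position: [441.9, -31.4, 90.6]
ee_rot: [-0.665, 0.746, -0.003, 0.005]
contact_force: [7.5, -4.5, 4.5]
gripper_width: 9.5
grasp_force: 59.7
```

>>> play_rows([
  [0,0,0,0,0,0],
  [0,0,0,0,0,0],
  [0,0,0,0,0,0],
  [0,0,0,0,0,0],
  [0,0,0,0,0,0],
], gripper=0.35)

```text
clock: 7.42
position: [436.2, -32.1, 88.1]
ee_rot: [-0.665, 0.747, 0.0, -0.001]
contact_force: [0.3, -0.4, 0.7]
gripper_width: 29.8
grasp_force: 0.0
```

>>> play_rows([
  [0,0,20,0,0,0],
  [0,0,30,0,0,0],
  [0,0,35,0,0,0],
  [0,0,35,0,0,0],
  [0,0,25,0,0,0],
  [0,0,0,0,0,0],
  [0,0,0,0,0,0],
])

```text
clock: 8.0
position: [437.2, -31.8, 234.5]
ee_rot: [-0.665, 0.747, -0.001, 0.002]
contact_force: [-0.4, 0.4, 0.2]
gripper_width: 29.8
grasp_force: 0.0
```

```bash
python3 - <<'E'
from h import *
d=get_image("top");im=d["image"][55:255,215:395,::-1].copy()
cv2.imwrite("pics/t2.png",np.clip(cv2.resize(im,None,fx=3,fy=3,interpolation=cv2.INTER_CUBIC)*1.5,0,255).astype('uint8'))
print(read_state()["position"])
E
```

```text
[436.35970963 -31.97642141 233.02366468]
```

View pics/t2.png

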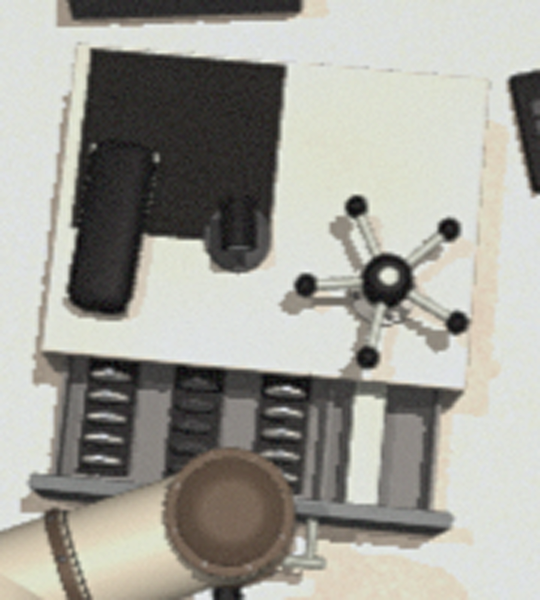

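The tray is out, with its front edge from (30,485) to (450,520), and the wheel is unchanged with its hub at (387,280). Moving over the gap between the +20° and +92° spokes.

>>> play_rows([
  [27.5,-10.6,0,0,0,0],
  [27.5,-10.6,0,0,0,0],
  [27.5,-10.6,0,0,0,0],
  [27.5,-10.6,0,0,0,0],
  [27.5,-10.6,0,0,0,0],
  [27.5,-10.6,0,0,0,0],
  [27.5,-10.6,0,0,0,0],
  [27.5,-10.6,0,0,0,0],
  [27.5,-10.6,0,0,0,0],
  [27.5,-10.6,0,0,0,0],
  [0,0,0,0,0,0],
  [0,0,0,0,0,0],
  [0,0,0,0,0,0],
], gripper=0)

```text
clock: 9.13
position: [710.9, -137.8, 230.7]
ee_rot: [-0.665, 0.747, 0.002, -0.002]
contact_force: [-0.9, -0.3, -0.6]
gripper_width: -0.3
grasp_force: 0.0
```

```bash
python3 - <<'E'
from h import *
d=get_image("wrist");im=d["image"][:,:,::-1].copy()
c=np.array([684.2,-178,159.])
for a in(20,-52,-124,164,92):
    u=proj(d,c+74*np.array([np.cos(np.radians(a)),np.sin(np.radians(a)),0]));cv2.circle(im,tuple(int(x) for x in u),4,(0,0,255),1)
s=read_state();p=s["position"];print(p,s["gripper_width"])
u=proj(d,np.array([p[0],p[1],159]));cv2.circle(im,tuple(int(x) for x in u),5,(0,255,0),2)
cv2.imwrite("pics/w2.png",np.clip(im*1.5,0,255).astype('uint8'))
E
```

```text
[ 710.89703393 -137.70805349  231.94890144] -0.3123799692331918
```

View pics/w2.png

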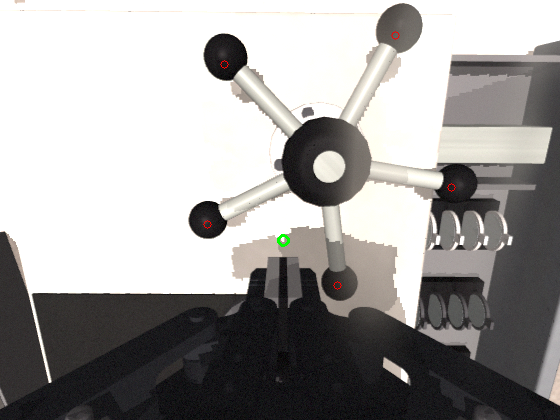

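The markers match the wheel to within 3 mm, with the true centre near (683,-181), and the fingers at (283,240) lie in the gap. I can descend. I'll work out the arc rows.

>>> play_rows([
  [0,0,-20,0,0,0],
  [0,0,-20,0,0,0],
  [0,0,-15,0,0,0],
  [0,0,-10,0,0,0],
  [0,0,0,0,0,0],
])

```text
clock: 9.6
position: [710.0, -137.4, 166.0]
ee_rot: [-0.665, 0.747, 0.002, -0.002]
contact_force: [0.7, -0.8, -0.8]
gripper_width: -0.1
grasp_force: 0.0
```

```bash
python3 - <<'E'
import numpy as np
a=np.radians(np.arange(57,-240,-4));p=50*np.c_[np.cos(a),np.sin(a)]
D=np.diff(p.round(1),axis=0).round(1)
for k in range(0,len(D),10):print(round(np.degrees(a[k])),[[*map(float,x),0,0,0,0] for x in D[k:k+10]])
E
```

```text
57 [[2.9, -2.0, 0, 0, 0, 0], [2.7, -2.2, 0, 0, 0, 0], [2.6, -2.3, 0, 0, 0, 0], [2.3, -2.6, 0, 0, 0, 0], [2.2, -2.7, 0, 0, 0, 0], [2.0, -2.9, 0, 0, 0, 0], [1.8, -3.0, 0, 0, 0, 0], [1.6, -3.1, 0, 0, 0, 0], [1.4, -3.2, 0, 0, 0, 0], [1.1, -3.3, 0, 0, 0, 0]]
17 [[0.9, -3.4, 0, 0, 0, 0], [0.7, -3.4, 0, 0, 0, 0], [0.4, -3.4, 0, 0, 0, 0], [0.2, -3.5, 0, 0, 0, 0], [-0.1, -3.5, 0, 0, 0, 0], [-0.3, -3.5, 0, 0, 0, 0], [-0.5, -3.4, 0, 0, 0, 0], [-0.8, -3.4, 0, 0, 0, 0], [-1.0, -3.4, 0, 0, 0, 0], [-1.3, -3.2, 0, 0, 0, 0]]
-23 [[-1.4, -3.2, 0, 0, 0, 0], [-1.7, -3.1, 0, 0, 0, 0], [-1.9, -2.9, 0, 0, 0, 0], [-2.1, -2.8, 0, 0, 0, 0], [-2.3, -2.6, 0, 0, 0, 0], [-2.5, -2.5, 0, 0, 0, 0], [-2.6, -2.3, 0, 0, 0, 0], [-2.8, -2.1, 0, 0, 0, 0], [-2.9, -1.9, 0, 0, 0, 0], [-3.1, -1.7, 0, 0, 0, 0]]
-63 [[-3.2, -1.4, 0, 0, 0, 0], [-3.2, -1.3, 0, 0, 0, 0], [-3.4, -1.0, 0, 0, 0, 0], [-3.4, -0.8, 0, 0, 0, 0], [-3.4, -0.5, 0, 0, 0, 0], [-3.5, -0.3, 0, 0, 0, 0], [-3.5, -0.1, 0, 0, 0, 0], [-3.5, 0.2, 0, 0, 0, 0], [-3.4, 0.4, 0, 0, 0, 0], [-3.4, 0.7, 0, 0, 0, 0]]
-103 [[-3.4, 0.9, 0, 0, 0, 0], [-3.3, 1.1, 0, 0, 0, 0], [-3.2, 1.4, 0, 0, 0, 0], [-3.1, 1.6, 0, 0, 0, 0], [-3.0, 1.8, 0, 0, 0, 0], [-2.9, 2.0, 0, 0, 0, 0], [-2.7, 2.2, 0, 0, 0, 0], [-2.6, 2.3, 0, 0, 0, 0], [-2.3, 2.6, 0, 0, 0, 0], [-2.2, 2.7, 0, 0, 0, 0]]
-143 [[-2.0, 2.9, 0, 0, 0, 0], [-1.8, 3.0, 0, 0, 0, 0], [-1.6, 3.1, 0, 0, 0, 0], [-1.4, 3.2, 0, 0, 0, 0], [-1.1, 3.3, 0, 0, 0, 0], [-0.9, 3.4, 0, 0, 0, 0], [-0.7, 3.4, 0, 0, 0, 0], [-0.4, 3.4, 0, 0, 0, 0], [-0.2, 3.5, 0, 0, 0, 0], [0.1, 3.5, 0, 0, 0, 0]]
-183 [[0.3, 3.5, 0, 0, 0, 0], [0.5, 3.4, 0, 0, 0, 0], [0.8, 3.4, 0, 0, 0, 0], [1.0, 3.4, 0, 0, 0, 0], [1.3, 3.2, 0, 0, 0, 0], [1.4, 3.2, 0, 0, 0, 0], [1.7, 3.1, 0, 0, 0, 0], [1.9, 2.9, 0, 0, 0, 0], [2.1, 2.8, 0, 0, 0, 0], [2.3, 2.6, 0, 0, 0, 0]]
-223 [[2.5, 2.5, 0, 0, 0, 0], [2.6, 2.3, 0, 0, 0, 0], [2.8, 2.1, 0, 0, 0, 0], [2.9, 1.9, 0, 0, 0, 0]]
```

>>> play_rows([
  [2.9,-2.0,0,0,0,0],
  [2.7,-2.2,0,0,0,0],
  [2.6,-2.3,0,0,0,0],
  [2.3,-2.6,0,0,0,0],
  [2.2,-2.7,0,0,0,0],
  [2.0,-2.9,0,0,0,0],
  [1.8,-3.0,0,0,0,0],
  [1.6,-3.1,0,0,0,0],
  [1.4,-3.2,0,0,0,0],
  [1.1,-3.3,0,0,0,0],
])

```text
clock: 10.43
position: [732.4, -165.4, 167.6]
ee_rot: [-0.665, 0.747, 0.001, -0.0]
contact_force: [-2.1, 3.4, -0.5]
gripper_width: 0.0
grasp_force: 1.7
```

>>> play_rows([
  [0.9,-3.4,0,0,0,0],
  [0.7,-3.4,0,0,0,0],
  [0.4,-3.4,0,0,0,0],
  [0.2,-3.5,0,0,0,0],
  [-0.1,-3.5,0,0,0,0],
  [-0.3,-3.5,0,0,0,0],
  [-0.5,-3.4,0,0,0,0],
  [-0.8,-3.4,0,0,0,0],
  [-1.0,-3.4,0,0,0,0],
  [-1.3,-3.2,0,0,0,0],
])

```text
clock: 11.27
position: [731.3, -199.6, 168.7]
ee_rot: [-0.665, 0.747, -0.001, 0.001]
contact_force: [0.8, 5.1, -0.0]
gripper_width: 0.3
grasp_force: 2.1
```

>>> play_rows([
  [-1.4,-3.2,0,0,0,0],
  [-1.7,-3.1,0,0,0,0],
  [-1.9,-2.9,0,0,0,0],
  [-2.1,-2.8,0,0,0,0],
  [-2.3,-2.6,0,0,0,0],
  [-2.5,-2.5,0,0,0,0],
])

```text
clock: 11.77
position: [719.5, -217.0, 168.9]
ee_rot: [-0.665, 0.747, -0.001, 0.001]
contact_force: [2.7, 3.6, 1.0]
gripper_width: -0.0
grasp_force: 1.9
```

>>> play_rows([
  [-2.6,-2.3,0,0,0,0],
  [-2.8,-2.1,0,0,0,0],
  [-2.9,-1.9,0,0,0,0],
  [-3.1,-1.7,0,0,0,0],
])

```text
clock: 12.1
position: [707.6, -225.1, 168.7]
ee_rot: [-0.665, 0.747, -0.001, 0.0]
contact_force: [2.8, 3.9, 0.7]
gripper_width: -0.2
grasp_force: 1.8
```

>>> play_rows([
  [-3.2,-1.4,0,0,0,0],
  [-3.2,-1.3,0,0,0,0],
  [-3.4,-1.0,0,0,0,0],
  [-3.4,-0.8,0,0,0,0],
])

```text
clock: 12.43
position: [694.3, -229.4, 168.5]
ee_rot: [-0.665, 0.747, -0.001, 0.0]
contact_force: [3.6, 1.8, -0.3]
gripper_width: -0.2
grasp_force: 2.0
```

>>> play_rows([
  [-3.4,-0.5,0,0,0,0],
  [-3.5,-0.3,0,0,0,0],
  [-3.5,-0.1,0,0,0,0],
])

```text
clock: 12.68
position: [684.1, -230.2, 168.3]
ee_rot: [-0.665, 0.747, -0.001, 0.0]
contact_force: [5.5, 2.0, -0.3]
gripper_width: -0.2
grasp_force: 2.0
```

>>> play_rows([
  [-3.5,0.2,0,0,0,0],
  [-3.4,0.4,0,0,0,0],
  [-3.4,0.7,0,0,0,0],
])

```text
clock: 12.93
position: [673.5, -229.1, 168.3]
ee_rot: [-0.665, 0.747, -0.0, 0.0]
contact_force: [4.9, 0.1, -1.0]
gripper_width: 0.1
grasp_force: 2.0
```

>>> play_rows([
  [-3.4,0.9,0,0,0,0],
  [-3.3,1.1,0,0,0,0],
  [-3.2,1.4,0,0,0,0],
])

```text
clock: 13.18
position: [663.3, -225.6, 168.3]
ee_rot: [-0.665, 0.747, -0.0, -0.0]
contact_force: [3.3, -0.4, -0.2]
gripper_width: -0.1
grasp_force: 1.8
```

Still loose. The finger is at -115°, so the wheel has turned about 155°.

>>> play_rows([
  [-3.1,1.6,0,0,0,0],
  [-3.0,1.8,0,0,0,0],
  [-2.9,2.0,0,0,0,0],
])

```text
clock: 13.43
position: [654.3, -220.0, 168.4]
ee_rot: [-0.665, 0.747, -0.0, -0.0]
contact_force: [3.7, -1.5, -1.5]
gripper_width: -0.2
grasp_force: 1.8
```

>>> play_rows([
  [-2.7,2.2,0,0,0,0],
  [-2.6,2.3,0,0,0,0],
  [-2.3,2.6,0,0,0,0],
])

```text
clock: 13.68
position: [646.9, -212.8, 168.5]
ee_rot: [-0.665, 0.747, -0.0, -0.0]
contact_force: [5.0, -2.5, -0.2]
gripper_width: 0.2
grasp_force: 2.2
```

>>> play_rows([
  [-2.2,2.7,0,0,0,0],
  [-2.0,2.9,0,0,0,0],
  [-1.8,3.0,0,0,0,0],
])

```text
clock: 13.93
position: [641.5, -204.9, 168.5]
ee_rot: [-0.665, 0.747, -0.001, 0.0]
contact_force: [4.6, -5.7, -2.5]
gripper_width: -0.3
grasp_force: 3.4
```

>>> play_rows([
  [-1.6,3.1,0,0,0,0],
  [-1.4,3.2,0,0,0,0],
])

```text
clock: 14.1
position: [638.5, -199.2, 168.5]
ee_rot: [-0.665, 0.747, -0.001, -0.0]
contact_force: [6.0, -7.8, -2.1]
gripper_width: -0.3
grasp_force: 4.2
```

>>> play_rows([
  [-1.1,3.3,0,0,0,0],
  [-0.9,3.4,0,0,0,0],
])

```text
clock: 14.27
position: [636.4, -193.1, 168.5]
ee_rot: [-0.665, 0.747, -0.002, -0.001]
contact_force: [5.4, -9.9, -2.4]
gripper_width: -0.3
grasp_force: 5.0
```

>>> play_rows([
  [-0.7,3.4,0,0,0,0],
  [0,0,0,0,0,0],
])

```text
clock: 14.43
position: [635.4, -189.6, 168.7]
ee_rot: [-0.665, 0.747, -0.001, -0.001]
contact_force: [4.0, -8.2, -1.3]
gripper_width: -0.1
grasp_force: 3.7
```

>>> play_rows([
  [-0.4,3.4,0,0,0,0],
  [0,0,0,0,0,0],
])

```text
clock: 14.6
position: [635.1, -186.9, 168.9]
ee_rot: [-0.665, 0.747, -0.002, -0.001]
contact_force: [4.5, -11.2, -0.9]
gripper_width: -0.1
grasp_force: 4.6
```

>>> play_rows([
  [-0.2,3.5,0,0,0,0],
  [0,0,0,0,0,0],
])

```text
clock: 14.77
position: [634.8, -184.1, 169.1]
ee_rot: [-0.664, 0.747, -0.002, -0.001]
contact_force: [4.2, -12.0, -0.3]
gripper_width: 0.3
grasp_force: 5.1
```

>>> play_rows([
  [0.1,3.5,0,0,0,0],
  [0,0,0,0,0,0],
])

```text
clock: 14.93
position: [635.1, -181.2, 169.2]
ee_rot: [-0.664, 0.747, -0.003, -0.002]
contact_force: [5.5, -14.6, -1.9]
gripper_width: 0.2
grasp_force: 6.0
```

>>> play_rows([
  [0.3,3.5,0,0,0,0],
  [0,0,0,0,0,0],
])

```text
clock: 15.1
position: [635.0, -178.1, 169.4]
ee_rot: [-0.664, 0.747, -0.002, -0.002]
contact_force: [3.8, -14.3, -0.1]
gripper_width: -0.3
grasp_force: 5.9
```

>>> play_rows([
  [0.4,2.5,0,0,0,0],
  [0,0,0,0,0,0],
  [0,0,0,0,0,0],
])

```text
clock: 15.35
position: [635.4, -176.1, 169.5]
ee_rot: [-0.664, 0.747, -0.003, -0.002]
contact_force: [4.5, -16.7, -0.1]
gripper_width: -0.2
grasp_force: 6.6
```

>>> play_rows([
  [0.4,2.5,0,0,0,0],
  [0,0,0,0,0,0],
  [0,0,0,0,0,0],
])

```text
clock: 15.6
position: [635.3, -174.1, 169.7]
ee_rot: [-0.664, 0.748, -0.002, -0.003]
contact_force: [1.7, -16.8, 0.9]
gripper_width: -0.0
grasp_force: 7.1
```

>>> play_rows([
  [0.5,2.5,0,0,0,0],
  [0,0,0,0,0,0],
  [0,0,0,0,0,0],
  [0,0,0,0,0,0],
])

```text
clock: 15.93
position: [635.7, -172.6, 169.8]
ee_rot: [-0.664, 0.748, -0.003, -0.003]
contact_force: [3.3, -20.7, 1.1]
gripper_width: -0.1
grasp_force: 8.3
```

About 1.0 N m now, well past 0.6. Backing off the spoke and lifting.

>>> play_rows([
  [0,-3,0,0,0,0],
  [0,-3,0,0,0,0],
  [0,-3,0,0,0,0],
  [0,-3,0,0,0,0],
  [0,0,0,0,0,0],
  [0,0,0,0,0,0],
])

```text
clock: 16.43
position: [634.8, -178.5, 167.7]
ee_rot: [-0.665, 0.747, 0.001, -0.002]
contact_force: [-3.8, -3.5, 1.3]
gripper_width: -0.0
grasp_force: 2.6
```

>>> play_rows([
  [0,0,15,0,0,0],
  [0,0,20,0,0,0],
  [0,0,25,0,0,0],
  [0,0,25,0,0,0],
  [-30,20,15,0,0,0],
  [-35,20,0,0,0,0],
  [-35,20,0,0,0,0],
  [-35,20,0,0,0,0],
  [-35,20,0,0,0,0],
  [-35,20,0,0,0,0],
  [0,40,0,0,0,0],
  [0,40,0,0,0,0],
  [0,40,0,0,0,0],
  [0,40,0,0,0,0],
  [0,40,0,0,0,0],
  [0,0,0,0,0,0],
  [0,0,0,0,0,0],
])

```text
clock: 17.85
position: [430.9, 144.3, 267.9]
ee_rot: [-0.667, 0.745, 0.001, -0.0]
contact_force: [0.8, 0.8, 0.5]
gripper_width: 0.1
grasp_force: 0.0
```

```bash
python3 - <<'E'
from h import *
d=get_image("top");im=d["image"][55:255,200:480,::-1].copy()
cv2.imwrite("pics/t3.png",np.clip(cv2.resize(im,None,fx=2.8,fy=2.8,interpolation=cv2.INTER_CUBIC)*1.5,0,255).astype('uint8'))
E
```

```text
(no output)
```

View pics/t3.png

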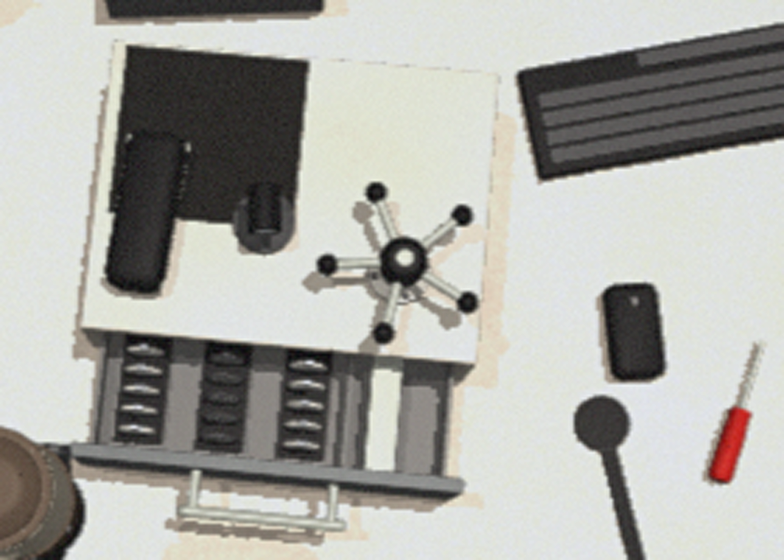

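The final picture shows the tray fully out (front edge (75,450) to (460,488)), the bystanders unmoved and the arm clear of everything. The wheel has turned about 216° and stayed there.

```bash
python3 -c "
from bench import *
print(job_done())"
```

```text
the job is handed in; nothing more can be done
None
```

I pulled the tray out to its stop and turned the star wheel about 216° clockwise until it resisted a push of about 20 N (roughly 1.0 N m); the last picture shows nothing else moved, and I handed the job in but got no verdict back.

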